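# Stow the syrup bottle and snap its cap home

## Task

Stand the amber syrup bottle upright in the empty well in the top of the little pine cabinet, set down rather than dropped, and let go of it; then take its green cap and press it straight down on the bottle's spout until it clicks and its rim sits fully home on the collar. Do not let up after the click: finish while still holding the cap and bearing down on it firmly. Leave everything else on the table as it stands and the cabinet door shut.

Things in the scene. Friction and masses are not known exactly. Their poses are not given: they have to be found in the camera images.
- syrup_mid (a point): Loose amber syrup bottle with a paper band, 0.2 to 0.4 kg, standing upright on the table; 114 mm tall in all. Point on its axis 57 mm above its base, z up. Straight round body 52 mm across from the base to 80 mm, short shoulder to 86 mm. Grip the body 66 to 72 mm above the base: above the 38 mm that sink into the well, and the spout must clear the palm.
- spout_top (a point): Tip of the bottle's white pour spout, on its axis, 114 mm above the base. White collar 32 mm across, its top 96 mm above the base (18 mm below this point). The spout, the stud for the cap, is 13 mm thick, tapered over its top 6 mm; three sprung snap bumps stand out 3.5 mm around it, 7.5 mm below the tip.
- cap_mid (a point): Loose green ribbed snap cap, 32 mm across, 40 mm tall, about 25 g, standing mouth down on the table. Point on its axis, half-way up (20 mm above its rim), z towards its closed top. Best gripped 26 to 30 mm above the rim so that the fingertips stay off the bottle.
- cap: The same cap; origin on its axis at the rim, z to its closed top. Bore 23 mm with a snap ring of 16 mm inside, 4 to 8 mm above the rim. Over the spout, the ring meets the bumps when the rim is 9 mm above the collar; resistance climbs to about 9 N, drops at the click with the rim some 5 mm up, and the rim then lands on the collar, hard. It centres itself from 1.5 mm off.
- syrup: The same bottle; origin on its axis at the centre of its base, z up.
- well (a point): Centre of the floor of the empty well in the cabinet's top: 62 mm square, 38 mm deep, sides along x and y of the cabinet, open upwards, its mouth level with the cabinet's top. x points into the cabinet from its door side, y along its length. The bottle has 5 mm of play each way.
- cabinet: Miniature pine cabinet that does not budge, 110 mm deep (x), 260 mm long (y), 140 mm high; origin at the centre of its underside, x from the door side to the back. Two equal wells in its top, 65 mm either side of the middle along y: the one at -y is empty, the one at +y holds a small jar that stands 37 mm out. Its yaw varies.
- cabinet_door (a joint): Swing door in the cabinet's front below the wells, held by its magnetic catch; 0 rad is shut, grows as it opens. A knob stands out 15 mm.
- jar: Corked glass jar, 48 mm across, 75 mm tall, standing in the cabinet's other well; origin under its base. Leave alone.
- tumbler_a: Clear acrylic tumbler, 72 mm across the rim, 110 mm tall; origin under its base. Leave alone.
- tumbler_b: Clear acrylic tumbler, 72 mm across the rim, 110 mm tall; origin under its base. Leave alone.
- ramekin: Brown ceramic ramekin, 80 mm across, 45 mm tall; origin under its base. Leave alone.
- coaster: Round aluminium coaster, 90 mm across, 6 mm thick; origin under its middle. Leave alone.
- scoop: Stainless ice scoop lying at the robot's left, 195 mm long, 60 mm wide, up to 47 mm high; origin under the bowl, handle along its x. Leave alone.
Things that resemble listed ones, but are neither listed nor needed, are in the scene too. What is shaped like the cap but red or yellow is not meant.

How it is judged (in metres and radians):
On the way, in this order (a step that is already met when the one before it is completed fails the run):
1. the bottle stands upright on the floor of the empty well, let go, and is not yet capped (horizontal distance between syrup_mid and well below 0.01 m and z of syrup_mid in the frame of well between 0.053 and 0.059 m and angle between syrup_mid's own z axis and vertical below 0.06 rad and contact force between the fingers and syrup below 0.3 N and distance between cap_mid and syrup_mid above 0.1 m), for 0.2 s.
2. the cap has clicked over the bumps and its rim is down on the collar (z of cap_mid in the frame of syrup_mid between 0.056 and 0.0612 m and horizontal distance between cap_mid and syrup_mid below 0.006 m and angle between the z axis of cap_mid and the z axis of syrup_mid, either way round below 0.09 rad), for 0.1 s.
At the end, for the whole second after the job is handed in: The bottle stands upright on the floor of the well; the cap sits straight on it, rim within 2 mm of the collar; through the last second the gripper is still on the cap and the cap is pressed down on the bottle with more than 5 N (over 7 N, weight included, on the well) (all of step 2 and horizontal distance between syrup_mid and well below 0.01 m and z of syrup_mid in the frame of well between 0.053 and 0.059 m and angle between syrup_mid's own z axis and vertical below 0.06 rad and contact force between the fingers and syrup below 0.3 N and contact force between cap and syrup above 5 N and contact force between the fingers and cap above 5 N and contact force between syrup and cabinet above 7 N); the arm keeps its last pose, push and grip.
It fails at once if a bystander (jar, tumbler, ramekin, coaster or scoop) is shifted by more than 25 mm (distance of any of jar, tumbler_a, tumbler_b, ramekin, coaster, scoop from where it was at the start of the episode above 0.025 m).
It fails at once if the bottle is knocked over (angle between syrup_mid's own z axis and vertical above 0.7 rad).
It fails at once if the bottle is dropped (falls freely by more than about 15 mm) (linear speed of syrup above 0.55 m/s and contact force between the fingers and syrup below 0.05 N).
It fails at once if the cabinet door comes open (value of joint cabinet_door above 0.1 rad).
It also fails if it takes over 56 s, if anything falls off the work surface, if the arm or the gripper's body presses on something with over 40 N, if the wrist force passes 120 N, or if a joint passes its speed limit or range.

## Robot

A 7-joint arm with a two-finger parallel gripper is mounted at the origin on the work surface. World frame = base frame: x ahead of the robot, y to its left, z up, the work surface at z = 0. Lengths are in mm, angles in rad, forces in N, time in s.
With the tool pointing down it reaches from about 400 to 875 mm from the base axis. Payload 4.4 kg.
Tool frame: the origin (TCP) lies at the very end of the fingers, on their centre line; the grasp point (between the pads) lies 19 mm behind it; z points along the fingers, y is the direction in which the jaws open and shut (so a half turn about z gives the same grasp; the last joint's range is limited). The gripper opens to 85 mm and grips with 20 to 120 N. Pads are 22 mm wide; open, the fingers measure 114 mm over their backs; the gripper's body (76 mm by 85 mm) begins 54 mm behind the grasp point. The pads swing forward as they close: fully open they stand 13 mm farther back than shut.
Start: joints at [-1.368, 0.628, 0.038, 1.517, -0.027, 0.996, -0.02], TCP at [172.599, 626.68, 231.313] pointing down, gripper open.
Joint ranges: [-3.06, 3.06], [-0.37, 2.12], [-1.25, 1.32], [0.18, 2.47], [-1.1, 4.24], [0.23, 1.98], [-2.94, 2.94]. Speed limits (rad/s): [2.57, 2.57, 3.14, 3.14, 3.14, 3.14, 3.14].

## Interface

Orientations are given as [roll, pitch, yaw] about the fixed x, y, z axes, in that order (R = Rz(yaw) Ry(pitch) Rx(roll)).
In Python, from cell import ctrl gives the robot as it stands.
- The arm moves only by the shell command python3 -m pendant 'ROWS'. ROWS is JSON, a list of rows, each a list of 7 numbers: the shift along the world's x, y, z in m, then the turn, a rotation vector about the world's x, y, z in rad, then the opening, from -1 (shut) to 1 (fully open). A call has 1 to 8 rows; each row is the pose to reach, as a shift and turn from the pose commanded when the call began; what a row does not reach only later rows make up. A row lasts 1/10 s, in which the tool goes at most 50 mm and 8.59 degrees, less where a joint would pass 70% of its speed; a pose out of reach is approached as far as the arm can. A call with a gripper value outside its range is refused whole. The fingers move at their own pace and stop on an object; the grip force is fixed at half the most. Time passes only in rows, so rows that repeat a pose let the fingers close. It gives the time, the measured TCP pose, the force and the opening at its end, in the units of the state.
- ctrl.read_state(): the state, without advancing time (a new reading comes with each control period).
- ctrl.get_image(name): name is "scene" or "top"; returns the picture (480x640x3 uint8, blue, green, red); there is no depth.
- ctrl.get_calibration(name): a dict with "fx", "fy", "cx", "cy" (pixels), "R" (3x3) and "t" (3): a world point X has camera coordinates R X + t. Camera axes: x right, y down, z forward; pixel columns grow to the right and rows downward; lengths in mm; the calibration is good to about 2 mm. A picture is of the moment at which its call begins. get_calibration takes no time and is no camera call.
- ctrl.finish_job(): hands the job in, once; it reports no verdict.
The state is a dict: "clock": time; "qpos": joint angles; "qd": joint speeds; "tau": joint torques, N m; "eef_pos": TCP position; "tool_rot": TCP orientation; "force": force on the tool from outside, world axes, zero at the start; "torque": the same for the moment, N m; "width": finger opening in mm.
Only numpy, scipy, OpenCV 4.12 (cv2) and the standard library are available. Lean on these libraries where they do the work, as an engineer would, in place of code of your own. Each camera call takes 0.05 s, during which the arm holds its last target. There are 200 camera calls.

## Working session

There is one attempt and no reset: what is moved stays moved. The work goes in short steps, Python scripts to look and compute and a shell command to move; the robot and the scene stay as the last step left them, time stands still between calls to the robot, and variables do not carry over. Pictures are saved under pics/ and viewed, about 8 in all and at most 12, crops included, and the job is handed in when it is done.

```bash
ls; mkdir -p pics; python3 - <<'E'
from cell import ctrl
import cv2, numpy as np
for n in ("scene","top"):
    cv2.imwrite(f"pics/{n}0.png",ctrl.get_image(n))
    c=ctrl.get_calibration(n);R=np.array(c["R"]);t=np.array(c["t"]);print(n,c["fx"],c["cx"],c["cy"],"cam",(-R.T@t).round(),R.round(2).tolist())
s=ctrl.read_state();print(s)
E
```

```text
pics
scene 489.1396371701686 321.074094731235 240.42287941305358 cam [1369.  253.  826.] [[-0.24, 0.97, 0.02], [0.62, 0.17, -0.77], [-0.75, -0.17, -0.64]]
top 510.40907595352917 310.3174048344669 238.8995933159723 cam [ 335.   74. 1053.] [[-0.03, -1.0, -0.01], [-0.98, 0.03, -0.18], [0.18, 0.01, -0.98]]
{'clock': 0.1, 'qpos': array([-1.36778979,  0.62925531,  0.03845779,  1.51824437, -0.02697476,
        0.99630497, -0.02000326]), 'qd': array([-3.74522853e-04, -2.37181396e-03, -1.25949098e-03, -1.53101044e-03,
        4.94967460e-05,  1.08663809e-03, -2.91609325e-04]), 'tau': array([ 2.78527477e-03, -5.64525926e+01,  1.23037275e+00, -1.93970221e+01,
        1.13313735e-02,  5.41060406e-03,  1.78223900e-05]), 'eef_pos': array([172.46639487, 626.13271052, 230.48776164]), 'tool_rot': array([-3.13989956e+00,  4.54905051e-05,  2.87278662e+00]), 'force': array([-0.32733948, -0.03032507,  0.42815556]), 'torque': array([ 0.03596606, -0.01974673,  0.0360099 ]), 'width': 85.39313855599008}
```

View pics/scene0.png

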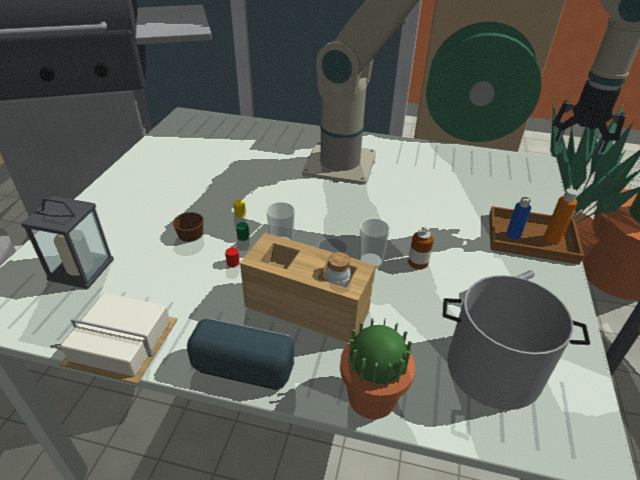

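View pics/top0.png

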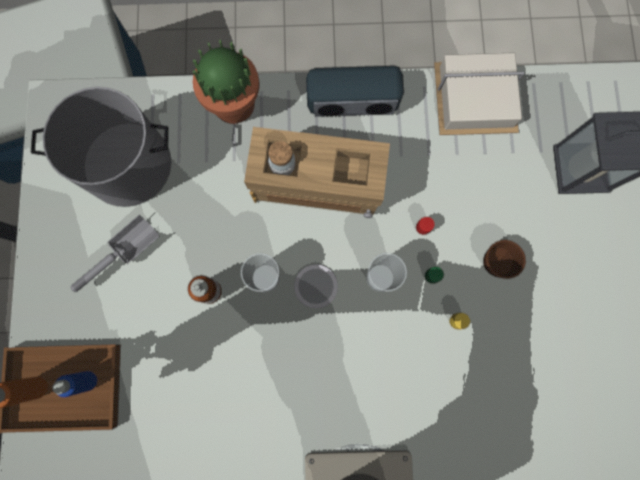

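The scene view shows the amber bottle at (421,248); the blue (520,218) and orange (563,218) bottles in the tray could be taken for it. The green cap is at (243,231), with look-alikes in red (232,257) and yellow (240,208). In the top view the bottle is at (203,289), the green cap at (434,274) and the empty well at (351,167). I choose the paper-banded amber bottle and the green cap. Next I check them in one close crop and measure.

```bash
cat > h.py <<'E'
import cv2, numpy as np
from cell import ctrl
C={n:ctrl.get_calibration(n) for n in("scene","top")}
for c in C.values(): c["R"]=np.array(c["R"]);c["t"]=np.array(c["t"])
def ray(n,p):
    c=C[n];d=c["R"].T@np.array([(p[0]-c["cx"])/c["fx"],(p[1]-c["cy"])/c["fy"],1]);return -c["R"].T@c["t"],d/np.linalg.norm(d)
def plane(n,p,z):
    o,d=ray(n,p);return o+d*(z-o[2])/d[2]
def tri(ps,pt):
    A=0;b=0;L=[ray("scene",ps),ray("top",pt)]
    for o,d in L: M=np.eye(3)-np.outer(d,d);A=A+M;b=b+M@o
    X=np.linalg.solve(A,b);return X,[np.linalg.norm((np.eye(3)-np.outer(d,d))@(X-o)) for o,d in L]
def proj(n,X):
    c=C[n];q=c["R"]@np.array(X)+c["t"];return np.array([c["fx"]*q[0]/q[2]+c["cx"],c["fy"]*q[1]/q[2]+c["cy"]])
def blob(im,lo,hi,win):
    x0,y0,x1,y1=win;m=cv2.inRange(cv2.cvtColor(im[y0:y1,x0:x1],cv2.COLOR_BGR2HSV),lo,hi)
    k,l,s,c=cv2.connectedComponentsWithStats(m);i=1+np.argmax(s[1:,4]);return c[i]+[x0,y0],s[i]+[x0,y0,0,0,0]
E
python3 - <<'E'
from h import *
S=cv2.imread("pics/scene0.png");T=cv2.imread("pics/top0.png")
f=lambda im,x,y,w=50,h=37:cv2.resize(im[y-h:y+h,x-w:x+w],(400,296),interpolation=cv2.INTER_CUBIC)
cv2.imwrite("pics/crop1.png",np.vstack([np.hstack([f(S,421,248),f(T,203,289)]),np.hstack([f(S,243,231),f(T,434,274)])]))
g=[blob(S,(60,80,20),(95,255,255),(225,210,262,250)),blob(T,(60,80,20),(95,255,255),(415,255,455,295))]
print(g);print("cap",tri(g[0][0],g[1][0]))
a=[blob(S,(3,110,30),(18,255,255),(400,220,445,280)),blob(T,(3,110,30),(18,255,255),(180,270,225,310))]
print(a)
E
```

```text
[(array([242.26842105, 230.89473684]), array([236, 222,  13,  19, 190])), (array([433.93396226, 274.33490566]), array([426, 267,  17,  16, 212]))]
cap (array([ 441.09700292, -168.33833741,   22.73025136]), [np.float64(0.4942718563271216), np.float64(0.49427185632707865)])
[(array([421.79649123, 243.55087719]), array([412, 233,  22,  20, 285])), (array([204.47509579, 289.88888889]), array([189, 276,  27,  26, 261]))]
```

View pics/crop1.png

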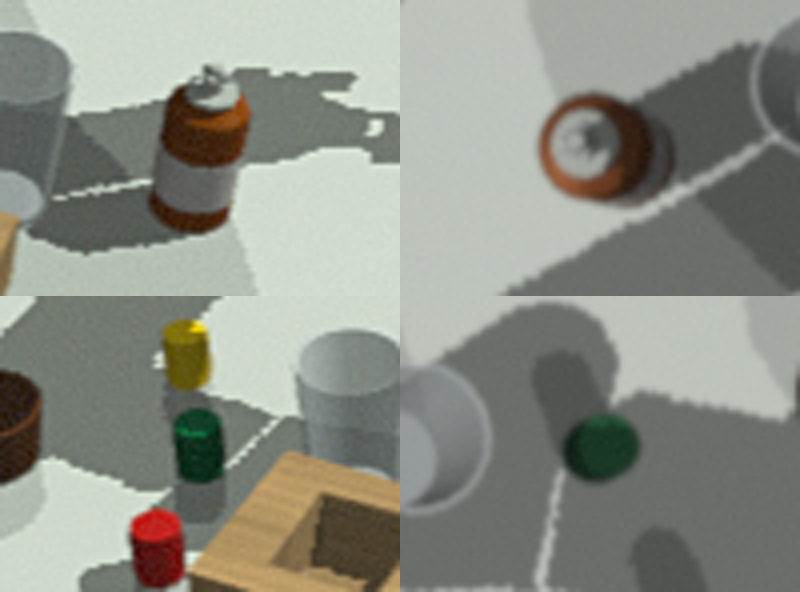

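```bash
python3 - <<'E'
from h import *
T=cv2.imread("pics/top0.png")
cv2.imwrite("pics/crop2.png",cv2.resize(T[120:220,240:395],(775,500),interpolation=cv2.INTER_CUBIC))
E
```

```text
(no output)
```

View pics/crop2.png

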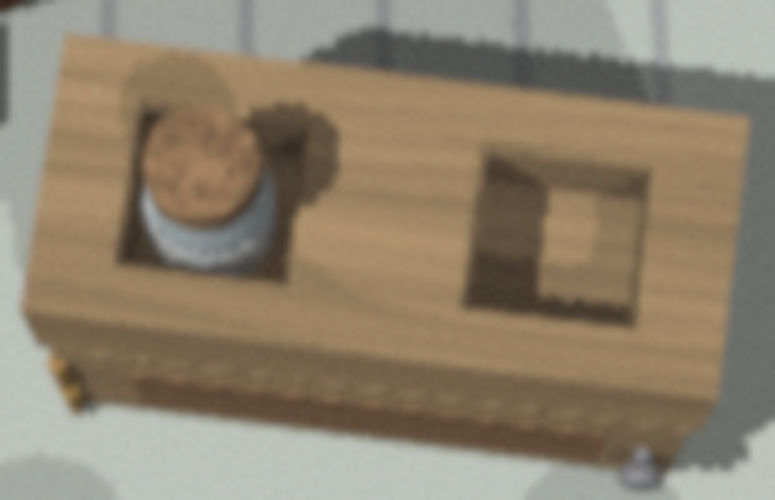

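The crop confirms the amber bottle with a paper band and white collar (collar at top-view pixel (199.2,287.8), scene pixel (424.5,234)) and the green cap between the red and yellow ones. The second crop shows the cabinet's top corners and the empty well (crop pixels 485,155 to 633,325), with the knob on the robot side.

```bash
python3 - <<'E'
from h import *
o=np.array([240,120])
q=lambda L,z:np.array([plane("top",np.array(p)/5+o-.4,z) for p in L])
K=q([(65,35),(748,117),(716,400),(27,308)],140);W=q([(485,155),(648,172),(633,325),(465,305)],140)
for P in(K,W):print("c",P.mean(0).round(1),"edges",[np.linalg.norm(P[i]-P[(i+1)%4]).round(1) for i in range(4)])
x=(K[0]-K[3])+(K[1]-K[2]);y=(K[0]-K[1])+(K[3]-K[2]);print("yaw",np.arctan2(x[1],x[0]),np.arctan2(-y[0],y[1]))
yaw=np.arctan2(-y[0],y[1]);print("well from cab",K.mean(0)+65*np.array([np.sin(yaw),-np.cos(yaw),0]))
print("collar tri",tri((424.3,234),(199,287.6)),"top@96",plane("top",(199,287.6),96),"scene@96",plane("scene",(424.3,234),96))
print("spout scene@114",plane("scene",(423.3,228.5),114))
# cap top disc & bottle base widths
print("cap top@20",plane("top",(433.9,274.3),20),"scene@20",plane("scene",(242.3,231),20))
X=plane("top",(199,287.6),96);print("base proj scene",proj("scene",[X[0],X[1],0]),"col ",proj("scene",X))
# neighbours
print("tumblers rim",[plane("top",p,110).round() for p in((260,273),(315,284),(387,272))],"red",plane("top",(425,226),40).round(),"yel",plane("top",(460,321),40).round())
s=ctrl.read_state();print(s["tool_rot"])
E
```

```text
c [644.5  62.7 140. ] edges [np.float64(259.6), np.float64(110.4), np.float64(257.2), np.float64(107.9)]
c [ 6.328e+02 -4.000e-01  1.400e+02] edges [np.float64(61.3), np.float64(59.7), np.float64(62.6), np.float64(58.8)]
yaw -0.14885670646763036 -0.161251943302066
well from cab [634.10311544  -1.45535643 140.        ]
collar tri (array([420.62697696, 291.59880062,  94.26205089]), [np.float64(0.44152090536093225), np.float64(0.44152090536088784)]) top@96 [420.51779679 290.75514382  96.        ] scene@96 [422.70605045 291.93861232  96.        ]
spout scene@114 [425.65931442 287.02456092 114.        ]
cap top@20 [ 441.32932424 -168.41941358   20.        ] scene@20 [ 438.30658904 -170.06275242   20.        ]
base proj scene [417.94510158 262.99140376] col  [423.87475201 233.36426795]
tumblers rim [array([443., 174., 110.]), array([420.,  73., 110.]), array([439., -61., 110.])] red [ 538. -153.   40.] yel [ 346. -208.   40.]
[-3.13989956e+00  4.54905051e-05  2.87278662e+00]
```

```bash
python3 -m pendant '[[0.03,-0.04,0,0,0,0,1],[0.055,-0.075,0,0,0,0,1],[0.083,-0.112,0,0,0,0,1],[0.11,-0.15,0,0,0,0,1],[0.14,-0.188,0,0,0,0,1],[0.17,-0.23,0,0,0,0,1],[0.2,-0.27,0,0,0,0,1],[0.23,-0.31,0,0,0,0,1]]'; python3 -m pendant '[[0.019,-0.025,0,0,0,0,1],[0.019,-0.025,0,0,0,0,1],[0.019,-0.025,0,0,0,0,1],[0.019,-0.025,0,0,0,0,1]]'; python3 - <<'E'
from h import *
for n in("scene","top"):cv2.imwrite(f"pics/{n}1.png",ctrl.get_image(n))
E
```

```text
clock: 0.9
eef_pos: [402.3, 316.2, 231.2]
tool_rot: [-3.141, -0.0, 2.873]
force: [1.3, 0.4, -0.0]
width: 85.4
clock: 1.3
eef_pos: [419.7, 294.2, 231.1]
tool_rot: [3.141, -0.001, 2.875]
force: [-0.7, -0.4, 0.7]
width: 85.5
```

```bash
python3 - <<'E'
import cv2,numpy as np
a=cv2.imread("pics/scene1.png")[130:300,330:530];b=cv2.imread("pics/top1.png")[200:370,120:320]
cv2.imwrite("pics/c3.png",cv2.resize(np.hstack([a,b]),None,fx=2,fy=2,interpolation=cv2.INTER_CUBIC))
E
```

```text
(no output)
```

View pics/c3.png

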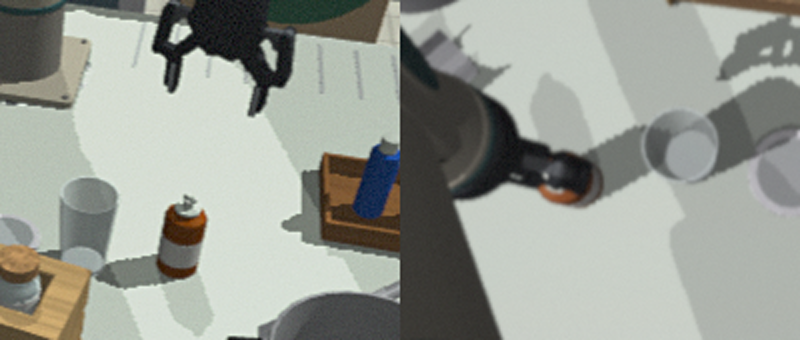

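The gripper is centred above the bottle at crop pixel (180,240), and the tumblers stand clear. I descend in two stages.

```bash
python3 -m pendant '[[0,0,-0.04,0,0,0,1],[0,0,-0.08,0,0,0,1],[0,0,-0.09,0,0,0,1],[0,0,-0.09,0,0,0,1],[0,0,-0.09,0,0,0,1]]'; python3 -m pendant '[[0,-0.001,-0.03,0,0,0,1],[0,-0.001,-0.055,0,0,0,1],[0,-0.001,-0.08,0,0,0,1],[0,-0.001,-0.094,0,0,0,1],[0,-0.001,-0.094,0,0,0,1],[0,-0.001,-0.094,0,0,0,1]]'
```

```text
clock: 1.9
eef_pos: [421.2, 293.9, 142.4]
tool_rot: [3.14, 0.001, 2.874]
force: [0.8, 0.4, 0.9]
width: 85.5
clock: 2.5
eef_pos: [421.7, 292.8, 48.7]
tool_rot: [3.14, 0.002, 2.873]
force: [0.6, -0.6, 0.3]
width: 85.1
```

```bash
python3 -m pendant '[[0,-0.001,-0.001,0,0,0,0.3],[0,-0.001,-0.001,0,0,0,-0.2],[0,-0.001,-0.001,0,0,0,-1],[0,-0.001,-0.001,0,0,0,-1],[0,-0.001,-0.001,0,0,0,-1],[0,-0.001,-0.001,0,0,0,-1],[0,-0.001,-0.001,0,0,0,-1],[0,-0.001,-0.001,0,0,0,-1]]';python3 -m pendant '[[0,0,0.005,0,0,0,-1],[0,0,0.02,0,0,0,-1],[0,0,0.03,0,0,0,-1],[0,0,0.03,0,0,0,-1],[0,0,0.03,0,0,0,-1]]'
```

```text
clock: 3.3
eef_pos: [421.2, 291.2, 47.6]
tool_rot: [3.14, 0.001, 2.873]
force: [-0.3, -1.4, 8.0]
width: 50.7
clock: 3.8
eef_pos: [420.7, 291.0, 76.4]
tool_rot: [3.141, 0.0, 2.873]
force: [0.6, 0.2, -2.9]
width: 50.8
```

Grip holds at 50.7 mm, with about 3 N of weight. Lifting and carrying.

```bash
python3 -m pendant '[[0,0,0.03,0,0,0,-1],[0,0,0.065,0,0,0,-1],[0,0,0.1,0,0,0,-1],[0,-0.01,0.135,0,0,0,-1],[0.005,-0.035,0.165,0,0,0,-1],[0.02,-0.065,0.175,0,0,0,-1],[0.045,-0.095,0.175,0,0,0,-1],[0.07,-0.125,0.175,0,0,0,-1]]'; python3 -m pendant '[[0.025,-0.03,0,0,0,0,-1],[0.05,-0.06,0,0,0,0,-1],[0.075,-0.09,0,0,0,0,-1],[0.1,-0.12,0,0,0,0,-1],[0.12,-0.145,0,0,0,0,-1],[0.135,-0.16,0,0,0,0,-1],[0.142,-0.166,0,0,0,0,-1],[0.142,-0.166,0,0,0,0,-1]]';python3 -m pendant '[[0,0,0,0,0,0,-1],[0,0,0,0,0,0,-1]]'; python3 - <<'E'
from h import *
for n in("scene","top"):cv2.imwrite(f"pics/{n}2.png",ctrl.get_image(n))
a=cv2.imread("pics/scene2.png")[130:330,210:410];b=cv2.imread("pics/top2.png")[90:290,250:450]
cv2.imwrite("pics/c4.png",cv2.resize(np.hstack([a,b]),None,fx=2,fy=2,interpolation=cv2.INTER_CUBIC))
E
```

```text
clock: 4.6
eef_pos: [490.8, 164.9, 251.3]
tool_rot: [3.142, -0.0, 2.874]
force: [0.2, -0.1, -3.7]
width: 50.3
clock: 5.4
eef_pos: [632.6, -0.8, 250.1]
tool_rot: [-3.141, -0.002, 2.871]
force: [0.3, -0.2, -2.9]
width: 50.8
clock: 5.6
eef_pos: [631.7, 1.9, 251.2]
tool_rot: [3.141, -0.001, 2.875]
force: [-0.3, -0.4, -2.4]
width: 50.5
```

View pics/c4.png

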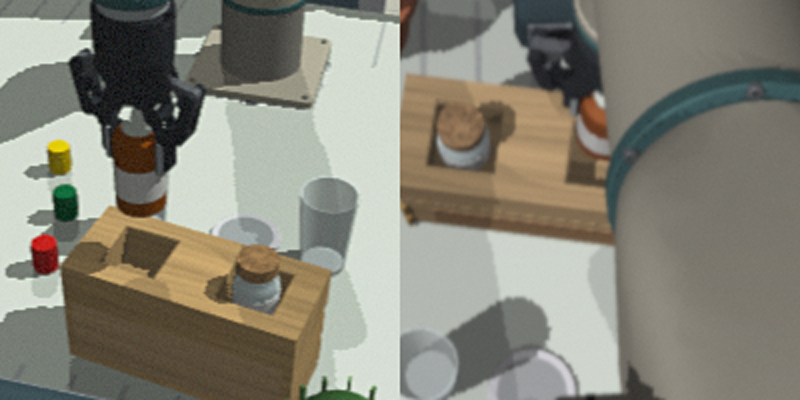

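The scene view shows the bottle hanging upright above the well, base at crop (141,206) and well mouth around (140,252). I compare the two in the scene camera.

```bash
python3 - <<'E'
from h import *
S=cv2.imread("pics/scene2.png")
W=[plane("scene",np.array(p)/2+[210,130]-.25,140) for p in((123,228),(180,238),(152,278),(107,265))]
print(np.round(W,1),np.mean(W,0))
S0=cv2.imread("pics/scene0.png")
cv2.imwrite("pics/c5.png",np.hstack([cv2.resize(S0[225:285,255:315],(400,400),interpolation=cv2.INTER_CUBIC),cv2.resize(S[185:245,250:310],(400,400),interpolation=cv2.INTER_CUBIC)]))
for z in (203,255):print(z,proj("scene",[633.6,-1.3,z]))
print("well proj",proj("scene",[633.5,-1,140]))
E
```

```text
[[602.  -31.  140. ]
 [601.9  33.2 140. ]
 [669.9  22.5 140. ]
 [663.1 -28.3 140. ]] [634.24572723  -0.923278   140.        ]
203 [278.9776677  232.15804453]
255 [278.09247164 211.49898926]
well proj [280.1239717  255.40307696]
```

View pics/c5.png

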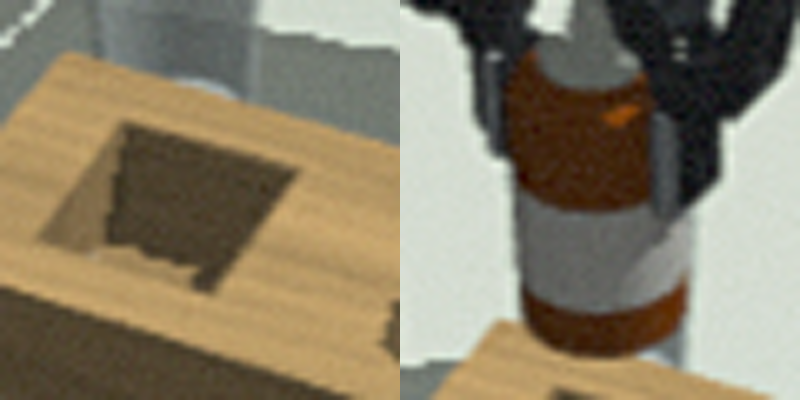

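The scene view gives the well as (634,-1), agreeing with the top view. The bottle sits 2–3 mm too far in +y. I correct and lower it.

```bash
python3 -m pendant '[[0.001,-0.0025,-0.01,0,0,0,-1],[0.001,-0.0025,-0.03,0,0,0,-1],[0.001,-0.0025,-0.05,0,0,0,-1],[0.001,-0.0025,-0.058,0,0,0,-1],[0.001,-0.0025,-0.058,0,0,0,-1],[0.001,-0.0025,-0.058,0,0,0,-1]]';python3 -m pendant '[[0,0,-0.01,0,0,0,-1],[0,0,-0.02,0,0,0,-1],[0,0,-0.03,0,0,0,-1],[0,0,-0.035,0,0,0,-1],[0,0,-0.035,0,0,0,-1],[0,0,-0.035,0,0,0,-1]]'
```

```text
clock: 6.3
eef_pos: [634.1, -2.5, 193.8]
tool_rot: [3.141, 0.001, 2.873]
force: [0.2, 0.3, -2.7]
width: 50.3
clock: 6.9
eef_pos: [633.8, -2.5, 158.2]
tool_rot: [3.142, 0.0, 2.873]
force: [-0.1, 0.3, -2.3]
width: 50.5
```

```bash
python3 -m pendant '[[0,0,-0.003,0,0,0,-1],[0,0,-0.006,0,0,0,-1],[0,0,-0.006,0,0,0,-1],[0,0,-0.006,0,0,0,-1]]';python3 -m pendant '[[0,0,-0.001,0,0,0,-1],[0,0,-0.002,0,0,0,-1],[0,0,-0.002,0,0,0,-1]]';python3 -m pendant '[[0,0,-0.001,0,0,0,-1],[0,0,-0.001,0,0,0,-1]]'
```

```text
clock: 7.3
eef_pos: [633.6, -2.5, 152.3]
tool_rot: [3.142, -0.0, 2.873]
force: [0.5, -0.6, -3.2]
width: 50.6
clock: 7.6
eef_pos: [633.5, -2.6, 150.2]
tool_rot: [-3.142, -0.0, 2.873]
force: [0.8, -0.1, -3.4]
width: 50.5
clock: 7.8
eef_pos: [633.7, -2.6, 149.7]
tool_rot: [3.141, 0.0, 2.873]
force: [-2.4, 0.1, 1.5]
width: 50.8
```

Contact at TCP z ≈ 149.7, as predicted (102 + 47.6). Bedding it by 0.5 mm, then opening.

```bash
python3 -m pendant '[[0,0,-0.0007,0,0,0,-1],[0,0,-0.0007,0,0,0,-1],[0,0,-0.0007,0,0,0,-1]]';python3 -m pendant '[[0,0,0,0,0,0,0.5],[0,0,0,0,0,0,0.9],[0,0,0,0,0,0,0.9],[0,0,0,0,0,0,0.9],[0,0,0,0,0,0,0.9],[0,0,0,0,0,0,0.9],[0,0,0,0,0,0,0.9],[0,0,0,0,0,0,0.9]]'
```

```text
clock: 8.1
eef_pos: [633.8, -2.6, 149.7]
tool_rot: [3.141, 0.001, 2.873]
force: [-3.5, 0.3, 5.7]
width: 50.4
clock: 8.9
eef_pos: [633.6, -2.6, 148.6]
tool_rot: [-3.142, -0.0, 2.873]
force: [0.3, 0.1, 0.0]
width: 81.3
```

```bash
python3 -m pendant '[[0,0,0.02,0,0,0,0.9],[0,0,0.06,0,0,0,0.9],[0,0,0.1,0,0,0,0.9],[0,0,0.14,0,0,0,0.9],[-0.02,-0.03,0.14,0,0,0,0.9],[-0.05,-0.06,0.14,0,0,0,0.9],[-0.08,-0.09,0.14,0,0,0,0.5],[-0.11,-0.12,0.14,0,0,0,0.2]]'; python3 -m pendant '[[-0.03,-0.02,0,0,0,0,0.2],[-0.06,-0.035,0,0,0,0,0.2],[-0.083,-0.045,0,0,0,0,0.2],[-0.083,-0.045,0,0,0,0,0.2],[-0.083,-0.045,0,0,0,0,0.2]]'; python3 - <<'E'
from h import *
for n in("scene","top"):cv2.imwrite(f"pics/{n}3.png",ctrl.get_image(n))
f=lambda im,x,y,w=50,h=50:cv2.resize(im[y-h:y+h,x-w:x+w],(400,400),interpolation=cv2.INTER_CUBIC)
cv2.imwrite("pics/c6.png",np.hstack([f(cv2.imread("pics/scene3.png"),280,245),f(cv2.imread("pics/top3.png"),350,165)]))
print(ctrl.read_state()["eef_pos"])
S=cv2.imread("pics/scene3.png");print(blob(S,(60,80,20),(95,255,255),(225,210,262,250)))
E
```

```text
clock: 9.7
eef_pos: [522.3, -123.6, 288.8]
tool_rot: [-3.141, 0.0, 2.873]
force: [1.6, -1.1, 0.4]
width: 54.2
clock: 10.2
eef_pos: [440.9, -167.6, 289.0]
tool_rot: [3.141, 0.001, 2.872]
force: [0.6, -0.5, 1.2]
width: 51.1
[ 441.83737004 -166.91522723  288.79221335]
(array([242.31693989, 230.95081967]), array([237, 222,  12,  19, 183]))
```

View pics/c6.png

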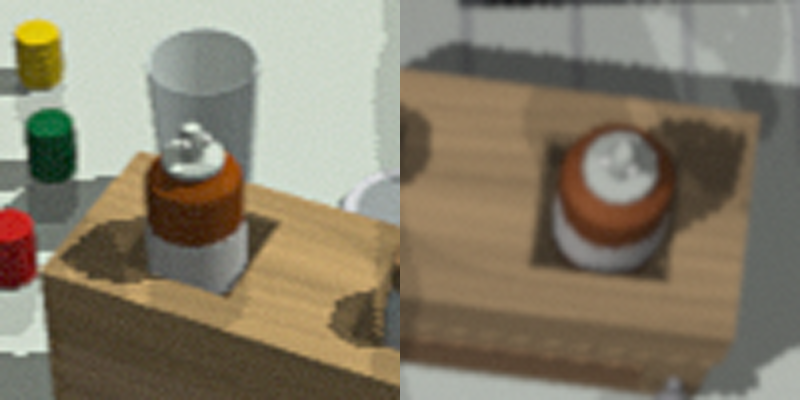

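The bottle stands upright in the empty well: collar at crop (193,158) in the scene view and (620,168) in the top view. The cap hasn't moved and is under the gripper, so I descend on it.

```bash
python3 - <<'E'
from h import *
print("collar tri",tri((278.1,234.4),(354.9,156.9)),plane("top",(354.9,156.9),198),plane("scene",(278.1,234.4),198))
E
python3 -m pendant '[[0,0,-0.04,0,0,0,0.2],[0,0,-0.085,0,0,0,0.2],[0,0,-0.13,0,0,0,0.2],[0,0,-0.175,0,0,0,0.2],[0,0,-0.215,0,0,0,0.2],[0,0,-0.22,0,0,0,0.2],[0,0,-0.22,0,0,0,0.2]]'; python3 -m pendant '[[0,0,-0.015,0,0,0,0.2],[0,0,-0.03,0,0,0,0.2],[0,0,-0.045,0,0,0,0.2],[0,0,-0.055,0,0,0,0.2],[0,0,-0.060,0,0,0,0.2],[0,0,-0.060,0,0,0,0.2]]'
```

```text
collar tri (array([633.3434903 ,  -3.29817882, 196.4771333 ]), [np.float64(0.17639541571264336), np.float64(0.17639541571264594)]) [632.76859237  -2.9885885  198.        ] [635.12601571  -2.86091514 198.        ]
clock: 11.0
eef_pos: [440.8, -166.9, 67.9]
tool_rot: [3.141, -0.002, 2.874]
force: [1.0, 0.8, -0.2]
width: 51.0
clock: 11.6
eef_pos: [442.9, -167.4, 10.0]
tool_rot: [3.141, 0.004, 2.873]
force: [-0.6, 0.6, 0.7]
width: 51.3
```

```bash
python3 -m pendant '[[-0.001,-0.001,-0.001,0,0,0,0.2],[-0.001,-0.001,-0.001,0,0,0,0.2],[-0.001,-0.001,-0.001,0,0,0,-0.1],[-0.001,-0.001,-0.001,0,0,0,-1],[-0.001,-0.001,-0.001,0,0,0,-1],[-0.001,-0.001,-0.001,0,0,0,-1],[-0.001,-0.001,-0.001,0,0,0,-1],[-0.001,-0.001,-0.001,0,0,0,-1]]'; python3 -m pendant '[[0,0,0,0,0,0,-1]]'
```

```text
clock: 12.4
eef_pos: [440.6, -168.6, 8.8]
tool_rot: [3.141, 0.002, 2.873]
force: [0.0, 0.9, 7.9]
width: 30.2
clock: 12.5
eef_pos: [440.6, -168.6, 8.8]
tool_rot: [3.141, 0.002, 2.873]
force: [0.4, 0.5, 8.8]
width: 30.6
```

```bash
python3 -m pendant '[[0,0,0.02,0,0,0,-1],[0,0,0.05,0,0,0,-1],[0,0,0.09,0,0,0,-1],[0,0,0.13,0,0,0,-1],[0,0,0.17,0,0,0,-1],[0,0,0.21,0,0,0,-1],[0,0,0.24,0,0,0,-1],[0,0,0.26,0,0,0,-1]]'; python3 -m pendant '[[0.03,0.025,0,0,0,0,-1],[0.06,0.05,0,0,0,0,-1],[0.09,0.077,0,0,0,0,-1],[0.12,0.103,0,0,0,0,-1],[0.15,0.13,0,0,0,0,-1],[0.175,0.15,0,0,0,0,-1],[0.185,0.16,0,0,0,0,-1],[0.193,0.167,0,0,0,0,-1]]'; python3 -m pendant '[[0,0,0,0,0,0,-1],[0,0,0,0,0,0,-1],[0,0,0,0,0,0,-1]]'; python3 - <<'E'
from h import *
for n in("scene","top"):cv2.imwrite(f"pics/{n}4.png",ctrl.get_image(n))
f=lambda im,x,y,w=50,h=50:cv2.resize(im[y-h:y+h,x-w:x+w],(400,400),interpolation=cv2.INTER_CUBIC)
cv2.imwrite("pics/c7.png",np.hstack([f(cv2.imread("pics/scene4.png"),280,215),f(cv2.imread("pics/top4.png"),350,165)]))
print(ctrl.read_state()["eef_pos"])
E
```

```text
clock: 13.3
eef_pos: [439.9, -169.1, 270.3]
tool_rot: [-3.141, 0.003, 2.872]
force: [-0.2, 0.2, -0.2]
width: 30.2
clock: 14.1
eef_pos: [632.5, -1.2, 267.4]
tool_rot: [-3.141, -0.001, 2.873]
force: [0.0, -0.1, -1.6]
width: 30.1
clock: 14.4
eef_pos: [631.7, -3.2, 268.0]
tool_rot: [-3.141, -0.0, 2.87]
force: [1.0, 0.3, -0.5]
width: 30.5
[631.99673626  -2.70576406 267.97395456]
```

View pics/c7.png

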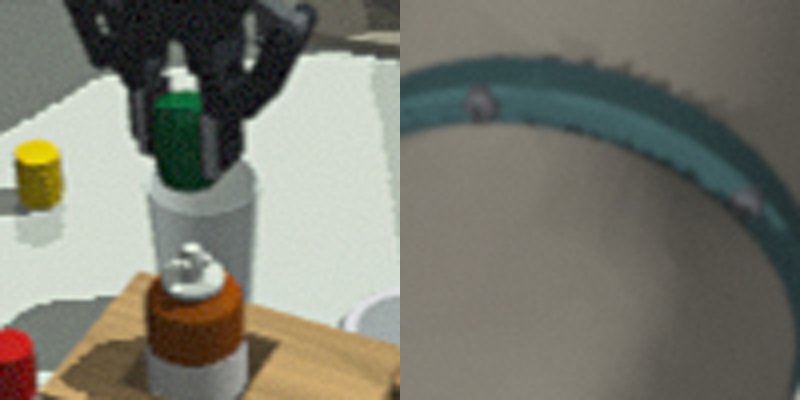

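The green cap is upright in the fingers at crop (182,140), above the spout at (190,255). I lower it to just above the tip and check alignment.

```bash
python3 -m pendant '[[0.0012,-0.0005,-0.015,0,0,0,-1],[0.0012,-0.0005,-0.03,0,0,0,-1],[0.0012,-0.0005,-0.036,0,0,0,-1],[0.0012,-0.0005,-0.036,0,0,0,-1],[0.0012,-0.0005,-0.036,0,0,0,-1]]'; python3 -m pendant '[[0,0,0,0,0,0,-1],[0,0,0,0,0,0,-1],[0,0,0,0,0,0,-1]]'; python3 - <<'E'
from h import *
S=ctrl.get_image("scene");cv2.imwrite("pics/scene5.png",S)
cv2.imwrite("pics/c8.png",cv2.resize(S[190:250,250:310],(600,600),interpolation=cv2.INTER_CUBIC))
print(blob(S,(60,80,20),(95,255,255),(262,180,300,240)))
X=ctrl.read_state()["eef_pos"];print(X)
for z in(94,101,114):print(z,proj("scene",[633.3,-3,102+z]))
for z in(0,10,20):print("cap",z,proj("scene",[X[0],X[1],X[2]-8.8+z]))
E
```

```text
clock: 15.0
eef_pos: [633.9, -2.3, 231.6]
tool_rot: [-3.141, 0.0, 2.873]
force: [-0.7, -0.2, -0.4]
width: 30.5
clock: 15.3
eef_pos: [634.1, -2.0, 232.1]
tool_rot: [3.141, 0.001, 2.873]
force: [0.0, -0.2, -1.0]
width: 30.3
(array([275.10780669, 214.99628253]), array([268, 204,  15,  25, 269]))
[634.00237979  -2.04977718 231.96992227]
94 [278.33989541 234.60664224]
101 [278.22190878 231.93098865]
114 [277.99995106 226.89751995]
cap 0 [278.22292323 224.36907627]
cap 10 [278.05015026 220.40126243]
cap 20 [277.87509646 216.3810681 ]
```

View pics/c8.png

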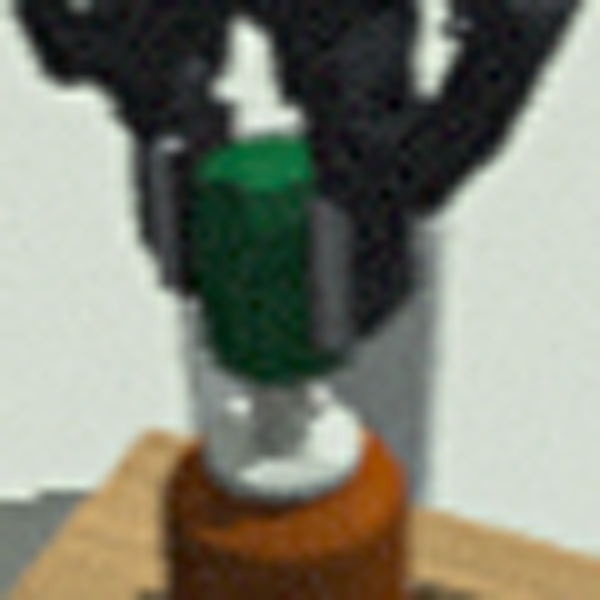

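Collar centre is at crop x≈283 and cap rim centre at ≈280 (lean of the view axis accounts for most of that), so they line up within about 1 mm. Pressing down in steps.

```bash
python3 -m pendant '[[-0.0005,-0.0005,-0.004,0,0,0,-1],[-0.0005,-0.0005,-0.008,0,0,0,-1],[-0.0005,-0.0005,-0.012,0,0,0,-1],[-0.0005,-0.0005,-0.014,0,0,0,-1],[-0.0005,-0.0005,-0.014,0,0,0,-1]]'; python3 -m pendant '[[0,0,-0.001,0,0,0,-1],[0,0,-0.002,0,0,0,-1],[0,0,-0.003,0,0,0,-1],[0,0,-0.003,0,0,0,-1]]';  python3 -m pendant '[[0,0,-0.001,0,0,0,-1],[0,0,-0.002,0,0,0,-1],[0,0,-0.002,0,0,0,-1]]'
```

```text
clock: 15.85
eef_pos: [633.1, -2.5, 217.1]
tool_rot: [-3.141, -0.001, 2.873]
force: [0.4, 0.2, -1.3]
width: 30.3
clock: 16.25
eef_pos: [634.0, -2.7, 215.2]
tool_rot: [3.141, 0.002, 2.873]
force: [0.6, -0.8, 3.5]
width: 30.2
clock: 16.55
eef_pos: [634.4, -2.9, 214.2]
tool_rot: [3.141, 0.003, 2.873]
force: [0.6, -0.3, 8.0]
width: 30.5
```

```bash
python3 -m pendant '[[0,0,-0.001,0,0,0,-1],[0,0,-0.002,0,0,0,-1],[0,0,-0.002,0,0,0,-1]]';  python3 -m pendant '[[0,0,-0.001,0,0,0,-1],[0,0,-0.002,0,0,0,-1],[0,0,-0.002,0,0,0,-1]]'; python3 -m pendant '[[0,0,-0.001,0,0,0,-1],[0,0,-0.002,0,0,0,-1],[0,0,-0.002,0,0,0,-1]]'
```

```text
clock: 16.85
eef_pos: [634.4, -2.8, 212.1]
tool_rot: [3.141, 0.003, 2.873]
force: [0.7, -0.1, 5.7]
width: 30.4
clock: 17.15
eef_pos: [632.5, -2.3, 207.6]
tool_rot: [-3.141, -0.002, 2.873]
force: [-0.4, -0.7, -2.2]
width: 30.3
clock: 17.45
eef_pos: [633.3, -2.5, 206.9]
tool_rot: [3.141, -0.0, 2.873]
force: [-1.6, 0.3, 3.2]
width: 30.2
```

It clicked, and the rim landed at TCP z 206.9 (206.8 predicted). Building up the push.

```bash
python3 -m pendant '[[0,0,-0.001,0,0,0,-1],[0,0,-0.0015,0,0,0,-1],[0,0,-0.002,0,0,0,-1],[0,0,-0.002,0,0,0,-1]]'; python3 -m pendant '[[0,0,-0.001,0,0,0,-1],[0,0,-0.0015,0,0,0,-1],[0,0,-0.0015,0,0,0,-1],[0,0,-0.0015,0,0,0,-1]]'
```

```text
clock: 17.85
eef_pos: [634.1, -2.8, 207.0]
tool_rot: [3.14, 0.002, 2.873]
force: [-3.4, 0.7, 12.9]
width: 30.2
clock: 18.25
eef_pos: [634.8, -3.0, 207.0]
tool_rot: [3.14, 0.004, 2.873]
force: [-4.5, 1.6, 21.0]
width: 30.2
```

```bash
python3 -m pendant '[[0,0,0,0,0,0,-1],[0,0,0,0,0,0,-1],[0,0,0,0,0,0,-1],[0,0,0,0,0,0,-1],[0,0,0,0,0,0,-1],[0,0,0,0,0,0,-1],[0,0,0,0,0,0,-1],[0,0,0,0,0,0,-1]]'; python3 - <<'E'
from h import *
S=ctrl.get_image("scene");cv2.imwrite("pics/scene6.png",S)
a=cv2.resize(S[190:270,240:320],(400,400),interpolation=cv2.INTER_CUBIC)
cv2.imwrite("pics/c9.png",np.hstack([a,cv2.resize(S[150:350,170:370],(400,400))]))
E
```

```text
clock: 19.05
eef_pos: [634.8, -3.0, 207.0]
tool_rot: [3.14, 0.004, 2.873]
force: [-4.5, 0.1, 20.9]
width: 30.5
```

View pics/c9.png

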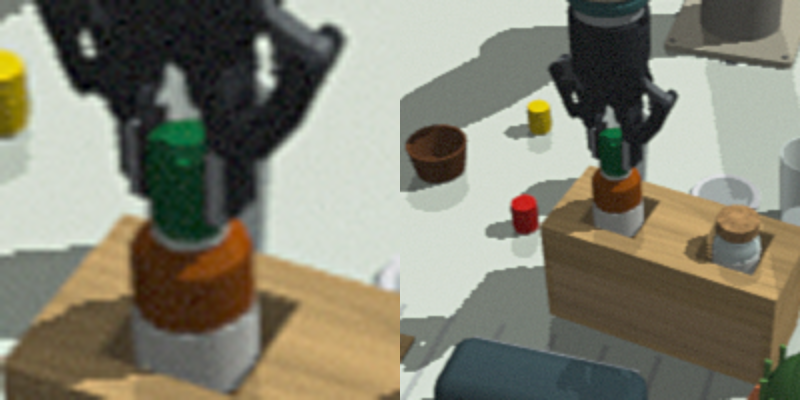

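The cap (crop 185,180) sits straight down on the collar (190,240), and the bottle is upright in the well. The push is steady at 21 N, so I hand in.

```bash
python3 -c "
from cell import ctrl
print(ctrl.finish_job())"
```

```text
the job is handed in; nothing more can be done
None
```

I set the amber bottle down in the cabinet's empty well and let go. I then pressed the green cap onto the spout until it clicked, and handed the job in at about 19 s while still holding the cap and pressing down. No verdict was reported.

- **Bottle:** it touched the well floor at tool height 149.7 mm, as predicted. The pictures show it upright, and both cameras together place it within about 3 mm of the well centre.
- **Cap:** resistance read up to about 8 N and then dropped at the click. The rim landed at 206.9 mm (206.8 mm predicted). The last picture shows the cap straight on the collar.
- **Final push:** it held steady at about 21 N over the last 0.8 s, with about 4.5 N sideways. The grip stayed closed on the cap at 30 mm.
- **Surroundings:** the last picture shows the jar, ramekin and other caps where they were. The door side is out of that view, and I did not re-check the tumblers, coaster or scoop at the end.
- **Disagreements:** position readings wandered 1–3 mm from the commanded pose, and single-view position estimates from the two cameras differed by about 2–3 mm. No check failed.

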